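# Clamp a relay to its chassis tab for bonding

## Task

The relay is to be bonded to the upright tab of the small aluminium chassis plate: stand it on the plate, pins up, with a broad side flat against the tab's right-hand face (as seen from the robot) and centred on the tab. Then clamp relay and tab together with the spring clamp from the tray, its nose coming from the robot's side, one jaw pad on the middle of the relay and the other on the back of the tab, and leave it clamped there. Fingers do not fit beside the clamp's handles in the tray, so lift it out by its shoulders, lay it flat on the bench and take it again by the handles; leave the other things where they are.

Things in the scene. Friction and masses are not known exactly. Their poses are not given: they have to be found in the camera images.
- relay: Plug-in relay standing upright with its four pins up, box-shaped, dark case with a black pin base on top, 35 g. Origin: centre of its underside. 22 mm along its x, 28 mm along its y; the case is 34 mm tall (z), the pins reach 40 mm. Its two broad sides (28 mm wide) face its +x and -x. Starts on the bench at any yaw.
- chassis: Fixed aluminium plate, 110 (x) by 100 (y) by 3 mm. Origin: centre of its underside, on the bench. A bent-up tab spans x = -33 to -11 mm, y = +1 to +5 mm and rises to z = 38 mm. The plate's front edge (-x) faces the robot within 25 degrees. At the rear (x over +32 mm) are two 13 mm tall terminals and a 14 mm flange; elsewhere the plate is clear.
- relay_place (a point): Point on the plate's top face (z = 3 mm) where the centre of the relay's underside belongs: 11 mm from the tab's face, on the tab's -y side, at the middle of the tab along x. Axes as the chassis.
- tab_mid (a point): Middle of the chassis tab's thickness and width, 20 mm above the bench. Axes as the chassis (tab faces look to +y and -y).
- tray: Fixed open grey sheet-steel tray, 125 mm (x) by 84 mm (y), 30 mm high, walls 3 mm, floor 3 mm, inside 119 by 78 mm. Origin: centre of its underside, on the bench. Starts holding the clamp. The bench between tray and chassis plate (about 0.51 m ahead of the robot, straight in front) is free once the relay has been taken from there.
- clamp: Spring clamp like a clothes-peg, lying on its side in the tray, nose to the tray's +x; 107 mm long, 24 mm thick, about 85 g. Two mirrored levers turn about an upright pivot. Origin: on the pivot, at the underside; this body is the lever on the +y side. Axes at rest: x from the pivot to the nose (56 mm ahead), z up, y across. Squeezing the handles opens the jaws; the spring closes them.
- clamp_jaw (a joint): Opening angle between the levers, rad: 0 at rest, about 0.47 closed on the 26 mm stack (relay 22 + tab 4), 0.78 at the stop, handles squeezed fully. Each lever turns by half of it, so the clamp's middle line stands at minus half this angle (about z) to the clamp body's x. On the stack the pads press with about 8 N.
- shoulders (a point): Point between the clamp's steel shoulders, 18 mm ahead of the pivot on the middle line, 12 mm above the underside. At rest their outer faces are flat, parallel and 25 mm apart, from 6 to 40 mm ahead of the pivot. Gripped here the clamp stays shut (its levers rest on a stop). Axes as the clamp.
- pad_a (a point): Middle of the gripping face of the jaw pad (12 mm long, 18 mm tall) on the clamp's +y lever, 12 mm above the underside. The two pads stand 4 mm apart at rest, 40 mm apart at full squeeze (43 mm ahead of the pivot), and are parallel on a 26 mm stack, then 45 mm ahead of the pivot.
- pad_b (a point): The same for the jaw pad on the clamp's -y lever.
- grip_a (a point): Middle of the outer face of the black handle on the clamp's +y lever, where to squeeze, 12 mm above the underside. At rest the handles spread to 66 mm at the tail, 51 mm behind the pivot. At full squeeze their outer faces are parallel, 22 mm apart, 14 to 60 mm behind the pivot; this point moves from 29 to 36 mm behind it, so squeezing pushes the pivot some 5 mm forward. Force: 7 N to begin, 13 N at the stop.
- grip_b (a point): The same for the handle on the -y lever. Clamped on the stack, grip_a and grip_b are about 33 mm apart.
- alu_box: Bystander: white die-cast box, 39 x 65 x 30 mm, loose on the bench; leave it alone. Origin: centre of its underside.
- screwdriver_red: Bystander: screwdriver, 197 mm long, lying loose; leave it alone. Origin: its middle, at the bench.
- multimeter: Bystander: hand multimeter, 136 x 68 x 47 mm, lying loose; leave it alone. Origin: centre of its underside.
- tweezers: Bystander: steel tweezers, 120 mm long, lying loose; leave them alone. Origin: the middle, at the bench.

How it is judged:
By the outcome, as a careful person would: the job done as asked, in the order asked, and still so for the second after the job is handed in, with the robot touching nothing.
It also fails if it takes over 61 s, if anything falls off the work surface, if the arm or the gripper's body presses on something with over 40 N, if the wrist force passes 120 N, or if a joint passes its speed limit or range.

## Robot

A 6-joint arm with a two-finger parallel gripper is mounted at the origin on a cart in front of the work surface, level with it; the furniture and walls round the work are solid. World frame = base frame: x ahead of the robot, y to its left, z up, the work surface at z = 0. Lengths are in m, angles in rad, forces in N, time in s.
With the tool pointing down it reaches from about 0.275 to 0.85 m from the base axis. Payload 19 kg.
Tool frame: the origin (TCP) lies on the centre line of the jaws, within the pads' length; the fingertips stand 8 mm ahead of it and the grasp point (between the pads) lies 11 mm behind it; z points along the fingers, y is the line along which they close (so a half turn about z gives the same grasp; the last joint's range is limited). The gripper opens to 85 mm and grips with 20 to 120 N. Pads are 22 mm wide; open, the fingers measure 114 mm over their backs; the gripper's body (76 mm by 85 mm) begins 54 mm behind the grasp point. The pads swing forward as they close: fully open they stand 13 mm farther back than shut.
Start: joints at [-1.435, 0.15, 1.437, -0, 1.554, -0.134], TCP at [0.153, -0.554, 0.239] pointing down, gripper open.
Joint ranges: [-2.8, 2.8], [-0.68, 2.1], [0.12, 2.68], [-1.39, 4.53], [0.16, 2.79], [-2.81, 2.81]. Speed limits (rad/s): [1.89, 1.89, 2.22, 3.01, 3.01, 3.01].

## Interface

Orientations are given as a 3x3 rotation matrix whose columns are the frame's x, y, z axes.
In Python, from cell import manip, claw, optics, job gives the robot as it stands. The module is installed in compiled form; this text tells all that it offers. Calls block until the motion is done:
- manip.goto(position, orientation): joint-space move of the TCP to a pose.
- manip.move_l(position, orientation=None, speed=0.15, threshold=None): straight line of the TCP; orientation=None keeps the orientation; speed is the mean speed in m/s. With threshold (N) it stops when the force on the tool has changed by that much, and returns True; else False.
- manip.set_joints(angles): joint-space move.
- claw.move_gripper(opening, f_grip=None): finger opening in m; f_grip is the grip in N (None keeps the last); returns when the fingers have stopped.
- manip.hold(seconds).
- manip.solve_ik(position, orientation): joint angles nearest the present ones, or None.
- optics.read_camera(name): name is "side" or "top"; returns a dict with "pixels" (384x512x3 uint8, red, green, blue), "camera_matrix" (3x3 intrinsics, pixels), "dist_coeffs" ([k1, k2, p1, p2, k3] as OpenCV has them; the pictures are not rectified), "camera_from_world" (4x4, takes a point from world to camera coordinates). Camera axes: x right, y down, z forward; pixel columns grow to the right and rows downward; lengths in m; the calibration is good to about 2 mm. A picture is of the moment at which its call begins. There is no depth.
A pose or a line that the arm cannot do raises manip.Unreachable and nothing moves.
- job.job_done(): hands the job in; it is judged then, once.
Readings, each from a call of its own:
- manip.read_time_s(): time.
- manip.read_joints(): joint angles.
- manip.read_joint_velocities(): joint speeds.
- manip.read_tau(): joint torques, N m.
- manip.read_ee_pos(): TCP position.
- manip.read_tool_rot(): TCP orientation.
- manip.read_ft_force(): force on the tool from outside, world axes, zero at the start.
- manip.read_moment(): the same for the moment, N m.
- manip.read_grip_width(): finger opening in m.
- manip.read_grasp_force(): force on a finger pad.
Only numpy, scipy, OpenCV 4.12 (cv2) and the standard library are available. Lean on these libraries where they do the work, as an engineer would, in place of code of your own. Each camera call takes 0.05 s, during which the arm holds its last target. There are 200 camera calls.

## Working session

There is one attempt and no reset: what is moved stays moved. The work goes in short steps, each a Python script; the robot and the scene stay as the last script left them, time stands still between calls to the robot, and variables do not carry over. Pictures are saved under pics/ and viewed, at most 11 in all, crops included, and the job is handed in when it is done.

```bash
mkdir -p pics; ls; python3 - <<'E'
from cell import manip, claw, optics, job
import cv2,numpy as np
np.set_printoptions(precision=4,suppress=True)
for n in("side","top"):
    d=optics.read_camera(n); cv2.imwrite(f"pics/{n}0.png",d["pixels"][:,:,::-1])
    print(n,d["camera_matrix"],d["dist_coeffs"],d["camera_from_world"])
    T=np.linalg.inv(d["camera_from_world"]);print(T[:3,3])
print(manip.read_tool_rot(),manip.read_time_s(),manip.read_grip_width())
E
```

```text
pics
side [[346.7343   0.     254.6096]
 [  0.     346.7343 189.6925]
 [  0.       0.       1.    ]] [-0.0323  0.      0.      0.      0.    ] [[ 0.9989  0.0447 -0.0166 -0.5322]
 [ 0.0069 -0.4804 -0.877   0.0749]
 [-0.0472  0.8759 -0.4802  0.8422]
 [ 0.      0.      0.      1.    ]]
[ 0.5708 -0.6779  0.4613]
top [[470.9165   0.     251.7865]
 [  0.     470.9165 187.6381]
 [  0.       0.       1.    ]] [0.0314 0.     0.     0.     0.    ] [[-0.0156 -0.9997 -0.0164  0.1084]
 [-0.9908  0.0177 -0.1343  0.5494]
 [ 0.1345  0.0142 -0.9908  1.2316]
 [ 0.      0.      0.      1.    ]]
[0.3803 0.0812 1.2959]
[[ 0.9638  0.2666 -0.0002]
 [ 0.2666 -0.9638  0.001 ]
 [ 0.0001 -0.001  -1.    ]] 0.1 0.08526772804630788
```

View pics/side0.png

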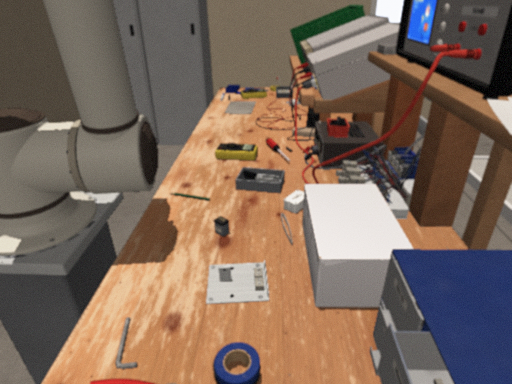

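View pics/top0.png

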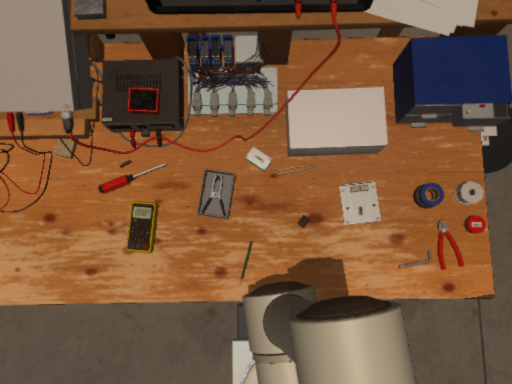

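The side view shows the relay at about (221,226), chassis at (238,283) and tray at (262,181). In the top view the relay is at (304,221), the chassis at (360,202), and the tray with the clamp at (217,194). Next I'll look at enlarged crops.

```bash
python3 - <<'E'
import cv2
t=cv2.imread("pics/top0.png")[160:235,192:388]; s=cv2.imread("pics/side0.png")[162:308,200:300]
cv2.imwrite("pics/tc.png",cv2.resize(t,None,fx=4,fy=4,interpolation=cv2.INTER_CUBIC))
cv2.imwrite("pics/sc.png",cv2.resize(s,None,fx=4,fy=4,interpolation=cv2.INTER_CUBIC))
E
```

```text
(no output)
```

View pics/tc.png

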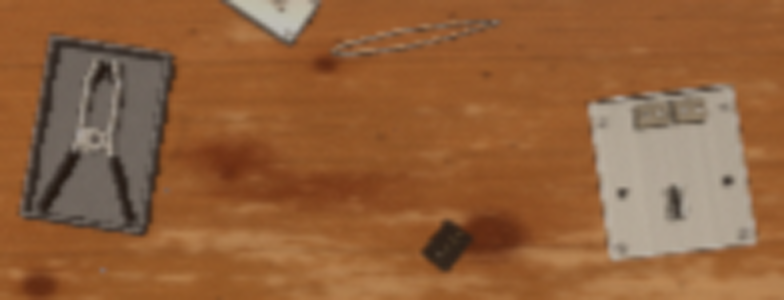

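View pics/sc.png

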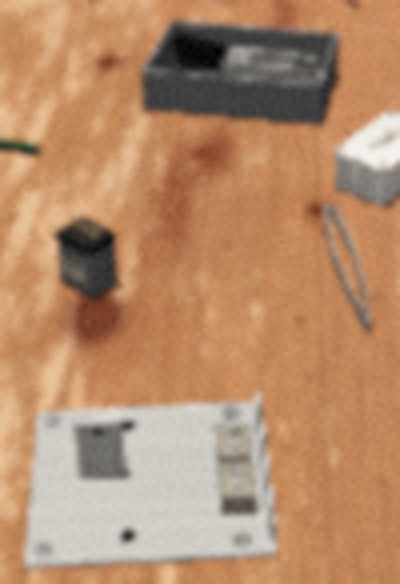

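The top crop (4x, offset 192,160) shows the clamp pivot at about (92,139) and nose at (105,62), the relay at (447,245), the plate corners from (590,102) to (755,243), and the tab at (673,203). The side crop (offset 200,162) shows the tab face at (75–128, 425–478), with the relay at (88,258). Next I'll take subpixel measurements.

```bash
cat > h.py <<'E'
import cv2, numpy as np
from cell import manip, claw, optics, job
np.set_printoptions(precision=4,suppress=True)
def shot(n):
    return optics.read_camera(n)
def ray(d,p):
    u=cv2.undistortPoints(np.array(p,float).reshape(-1,1,2),d["camera_matrix"],np.array(d["dist_coeffs"]))[:,0]
    T=np.linalg.inv(d["camera_from_world"]); v=np.c_[u,np.ones(len(u))]@T[:3,:3].T
    return T[:3,3],v/np.linalg.norm(v,axis=1)[:,None]
def plane(d,p,z):
    c,v=ray(d,p); return c+v*((z-c[2])/v[:,2])[:,None]
def tri(d1,p1,d2,p2):
    out=[]
    for a,b in zip(np.reshape(p1,(-1,2)),np.reshape(p2,(-1,2))):
        c1,v1=ray(d1,a);c2,v2=ray(d2,b);v1=v1[0];v2=v2[0]
        s=np.linalg.lstsq(np.c_[v1,-v2],c2-c1,rcond=None)[0]
        x1=c1+s[0]*v1;x2=c2+s[1]*v2; out.append(np.r_[(x1+x2)/2,np.linalg.norm(x1-x2)])
    return np.array(out)
def proj(d,P):
    W=d["camera_from_world"]
    return cv2.projectPoints(np.atleast_2d(P).astype(float),cv2.Rodrigues(W[:3,:3])[0],W[:3,3],d["camera_matrix"],np.array(d["dist_coeffs"]))[0][:,0]
F=8
def crop(d,x0,y0,x1,y1):
    return cv2.resize(d["pixels"][y0:y1,x0:x1],None,fx=F,fy=F,interpolation=cv2.INTER_CUBIC)
def orig(p,x0,y0): return (np.asarray(p,float)+.5)/F-.5+[x0,y0]
def big(mask):
    c=cv2.findContours(mask.astype(np.uint8),cv2.RETR_EXTERNAL,cv2.CHAIN_APPROX_NONE)[0]
    return max(c,key=cv2.contourArea)
def quad(c):
    """4 corners of convex outline, edges refined by line fit"""
    h=cv2.convexHull(c); e=.02
    while True:
        q=cv2.approxPolyDP(h,e*cv2.arcLength(h,True),True)[:,0].astype(float)
        if len(q)<=4: break
        e+=.005
    pts=c[:,0].astype(float); L=[]
    for i in range(len(q)):
        a,b=q[i],q[(i+1)%len(q)]; t=(b-a)/np.linalg.norm(b-a); n=np.array([-t[1],t[0]])
        s=(pts-a)@t; k=(abs((pts-a)@n)<8)&(s>.15*np.linalg.norm(b-a))&(s<.85*np.linalg.norm(b-a))
        f=cv2.fitLine(pts[k].astype(np.float32),cv2.DIST_HUBER,0,.01,.01)[:,0]; L.append(np.cross(np.r_[f[2:],1],np.r_[f[2:]+f[:2],1]))
    out=[]
    for i in range(len(L)):
        x=np.cross(L[i-1],L[i]); out.append(x[:2]/x[2])
    return np.array(out)
def Rz(yaw):  # tool down, tool y axis (closing) along world direction yaw
    y=np.array([np.cos(yaw),np.sin(yaw),0]); z=np.array([0,0,-1.]); return np.c_[np.cross(y,z),y,z]
E
cat > m.py <<'E'
from h import *
T=shot("top");S=shot("side")
def run(d,box,f):
    im=crop(d,*box); g=im.max(2).astype(int); s=g-im.min(2); return f(g,s)
white=lambda g,s:(g>110)&(s<45)
for n,d,b in(("top",T,(330,172,392,234)),("side",S,(200,255,280,312))):
    m=run(d,b,white); q=orig(quad(big(m)),*b[:2]); print(n,"plate",q.tolist()); print(plane(d,q,.003))
for n,d,b in(("top",T,(290,208,318,236)),("side",S,(208,210,236,242))):
    m=run(d,b,lambda g,s:g<85); c=big(m); r=cv2.minAreaRect(c); q=orig(cv2.boxPoints(r),*b[:2]); print(n,"relay",r); print(plane(d,q,.034 if n=="top" else .02)); print(n,orig(quad(c),*b[:2]))
for n,d,b in(("top",T,(190,162,244,226)),("side",S,(228,160,292,198))):
    m=run(d,b,lambda g,s:(s<40)); c=big(m);q=orig(quad(c),*b[:2]); print(n,"tray",q.tolist()); print(plane(d,q,.03))
b=(198,166,236,218)
m=run(T,b,lambda g,s:(g>165)); c=big(m);ys,xs=np.nonzero(cv2.drawContours(np.zeros(m.shape,np.uint8),[c],-1,1,-1)); f=cv2.fitLine(np.c_[xs,ys].astype(np.float32),cv2.DIST_L2,0,.01,.01)[:,0]
r=cv2.minAreaRect(c);print("clamp steel",orig(r[0],*b[:2]),r,f, plane(T,orig(cv2.boxPoints(r),*b[:2]),.027))
P=plane(T,orig([f[2:],f[2:]+50*f[:2]],*b[:2]),.027);print(P)
print([ (i,crop(d,*b).max(2)[10::40,10::40].tolist()) for i,d,b in (("tab",T,(355,204,366,218)),)])
cv2.imwrite("pics/dbg.png",np.hstack([m*255,crop(T,*b)[:,:,1]]))
E
python3 m.py
```

```text
top plate [[374.51063537597656, 180.91243934631348], [380.2370491027832, 220.36351013183594], [344.452597618103, 224.4579620361328], [338.68624114990234, 185.04348468780518]]
[[ 0.5686 -0.2391  0.003 ]
 [ 0.4596 -0.2491  0.003 ]
 [ 0.45   -0.1516  0.003 ]
 [ 0.5588 -0.1404  0.003 ]]
side plate [[264.77906036376953, 261.85857677459717], [269.1014404296875, 300.2931480407715], [205.5163779258728, 303.5788803100586], [209.13775062561035, 264.64982318878174]]
[[ 0.5595 -0.1412  0.003 ]
 [ 0.569  -0.2423  0.003 ]
 [ 0.4592 -0.2531  0.003 ]
 [ 0.4494 -0.1524  0.003 ]]
top relay ((113.69672393798828, 106.66393280029297), (70.80438995361328, 94.10710144042969), 39.80556869506836)
[[ 0.4553 -0.0191  0.034 ]
 [ 0.4792 -0.0399  0.034 ]
 [ 0.4637 -0.0575  0.034 ]
 [ 0.4399 -0.0367  0.034 ]]
top [[303.2061 214.8583]
 [310.9863 218.7925]
 [302.8301 227.5664]
 [296.8493 222.7057]]
side relay ((108.80345916748047, 140.531494140625), (146.26513671875, 108.90965270996094), 88.49256896972656)
[[ 0.4398 -0.0114  0.02  ]
 [ 0.4713 -0.0093  0.02  ]
 [ 0.4803 -0.0799  0.02  ]
 [ 0.4513 -0.0819  0.02  ]]
si
[... 279 characters left out ...]
03  ]
 [0.5931 0.1442 0.03  ]
 [0.4701 0.1653 0.03  ]
 [0.4845 0.2489 0.03  ]]Traceback (most recent call last):
  File "m.py", line 11, in <module>
    m=run(d,b,lambda g,s:(s<40)); c=big(m);q=orig(quad(c),*b[:2]); print(n,"tray",q.tolist()); print(plane(d,q,.03))
                                                  ~~~~^^^
  File "h.py", line 40, in quad
    f=cv2.fitLine(pts[k].astype(np.float32),cv2.DIST_HUBER,0,.01,.01)[:,0]; L.append(np.cross(np.r_[f[2:],1],np.r_[f[2:]+f[:2],1]))
      ~~~~~~~~~~~^^^^^^^^^^^^^^^^^^^^^^^^^^^^^^^^^^^^^^^^^^^^^^^^^^^^
cv2.error: OpenCV(4.12.0) /io/opencv/modules/imgproc/src/linefit.cpp:50: error: (-215:Assertion failed) count > 0 in function 'fitLine2D_wods'
```

```bash
python3 - <<'E'
s=open('m.py').read()
a=s.index('for n,d,b in(("top",T,(190'); e=s.index('b=(198,166')
s=s[:a]+'''c0=np.array([.5092,-.1962]);w=np.deg2rad(5.6);R=np.array([[np.cos(w),-np.sin(w)],[np.sin(w),np.cos(w)]])
for n,d,b in(("top",T,(352,200,368,220)),("side",S,(214,262,236,286))):
    m=run(d,b,lambda g,s:g<(115)); c=big(m); print(n,"tab dark",orig(cv2.boxPoints(cv2.minAreaRect(c)),*b[:2]).tolist())
    for z in(.003,.038):
        P=np.array([np.r_[c0+R@np.array([x,y]),z] for x in(-.033,-.011) for y in(.001,.005)]); print("pred z",z,proj(d,P).tolist())
print("relay tri",tri(T,orig([113.7,106.7],290,208),S,orig([108.8,140.5],208,210)))
'''+s[e:]
s=s[:s.rindex('print([ (i')]+'''
b2=(228,160,292,198)
v=np.hstack([np.dstack([m*255]*3),crop(T,*b)]);v2=cv2.resize(crop(S,*b2),None,fx=.6,fy=.6);
o=np.zeros((max(v.shape[0],0)+v2.shape[0],max(v.shape[1],v2.shape[1]),3),np.uint8);o[:v.shape[0],:v.shape[1]]=v;o[v.shape[0]:,:v2.shape[1]]=v2
cv2.imwrite("pics/dbg.png",o[:600,:,::-1]); print(o.shape)
'''
open('m.py','w').write(s)
E
python3 m.py | grep -v plate
```

```text
[[ 0.5685 -0.2391  0.003 ]
 [ 0.4596 -0.249   0.003 ]
 [ 0.4499 -0.1518  0.003 ]
 [ 0.5589 -0.1404  0.003 ]]
[[ 0.5596 -0.1411  0.003 ]
 [ 0.5688 -0.2422  0.003 ]
 [ 0.4592 -0.2532  0.003 ]
 [ 0.4494 -0.1525  0.003 ]]
top relay ((114.09164428710938, 106.54460144042969), (71.42882537841797, 94.83473205566406), 39.98688507080078)
[[ 0.4554 -0.019   0.034 ]
 [ 0.4794 -0.0401  0.034 ]
 [ 0.4637 -0.0578  0.034 ]
 [ 0.4398 -0.0368  0.034 ]]
top [[303.236  214.8855]
 [311.0377 218.8053]
 [302.8037 227.5449]
 [296.806  222.6705]]
side relay ((108.78997039794922, 140.51869201660156), (148.1329345703125, 108.88334655761719), 88.49256896972656)
[[ 0.4398 -0.0109  0.02  ]
 [ 0.4712 -0.0088  0.02  ]
 [ 0.4803 -0.0803  0.02  ]
 [ 0.4514 -0.0823  0.02  ]]
side [[189.5397 215.5922]
 [227.9257 219.7642]
 [226.628  239.1107]
 [197.6744 218.907 ]]
top tab dark [[358.7360463142395, 206.345308303833], [361.59041118621826, 206.24688148498535], [361.85941314697266, 214.0479507446289], [359.00504779815674, 214.14637756347656]]
pred z 0.003 [[361.2409023643195, 214.56169351802208], [359.78256298429784, 214.7
[... 346 characters left out ...]
, 280.4375], [219.8125, 280.4375]]
pred z 0.003 [[219.50974412900936, 281.3894801288769], [219.58387799994006, 279.87827327237255], [231.3218883001387, 280.8176315304435], [231.33302709956567, 279.31104942857746]]
pred z 0.038 [[218.22717845977127, 266.9818273350635], [218.31079204881198, 265.5074433449452], [230.36430796462983, 266.4107307908183], [230.3812790878575, 264.9410663879274]]
relay tri [[ 0.4602 -0.0402  0.0153  0.001 ]]
clamp steel [212.625 194.   ] ((120.5, 227.5), (13.0, 7.0), 90.0) [  0.0826  -0.9966 120.3617 227.3192] [[0.5393 0.2072 0.027 ]
 [0.5393 0.2048 0.027 ]
 [0.5348 0.2049 0.027 ]
 [0.5349 0.2072 0.027 ]]
[[0.5371 0.2061 0.027 ]
 [0.5542 0.2046 0.027 ]]
(598, 608, 3)
```

View pics/dbg.png

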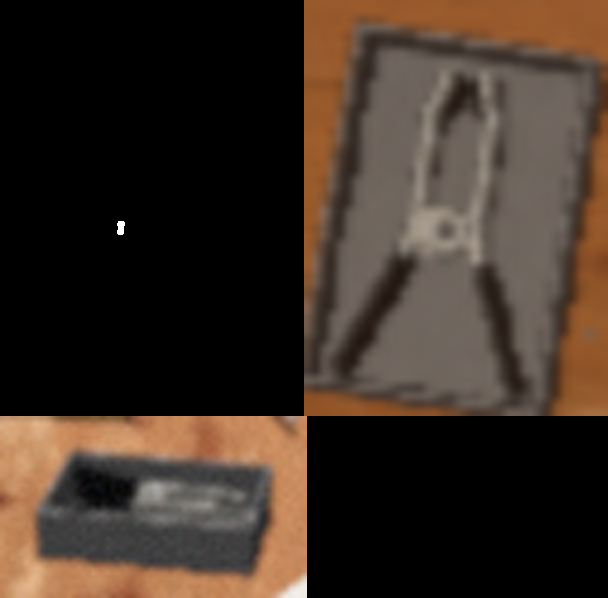

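The enlarged view (8x, offset 198,166) shows the nose at about (164,80), the shoulders centred at (150,187), the handle tails at (39,368) and (216,398), and the tray rim. The side strip shows the steel from (257,175) to (279,176). Next I'll compute the clamp pose and clearance, then pick up the relay.

```bash
python3 - <<'E'
from h import *
T=shot("top");S=shot("side")
o=lambda p:orig(p,198,166)
P=plane(T,o([[150,187],[164,77],[127.5,383],[139,230]]),.027);print(P)
d=P[1]-P[2];print("yaw",np.degrees(np.arctan2(d[1],d[0])),np.linalg.norm(d))
A,B=np.array([.4845,.2489]),np.array([.607,.2276]);t=(B-A)/np.linalg.norm(B-A);n=np.array([t[1],-t[0]])
print("tray yaw",np.degrees(np.arctan2(t[1],t[0])),"dist to left/right wall outer",(P[:,:2]-A)@n,.084-(P[:,:2]-A)@n)
print(tri(T,o([[164,77],[139,230]]),S,[[279,176],[257.1,176.5]]))
q=(.4602,-.0402)
for yaw in(-41,139):
  for z in(.09,.013):
    print(yaw,manip.solve_ik((*q,z),Rz(np.deg2rad(yaw))))
print(manip.solve_ik((.4883,-.2083,.03),Rz(np.deg2rad(5.6))),manip.solve_ik((.4883,-.2083,.03),Rz(np.deg2rad(185.6))))
E
```

```text
[[0.5508 0.1959 0.027 ]
 [0.5886 0.1909 0.027 ]
 [0.4841 0.2039 0.027 ]
 [0.5361 0.1998 0.027 ]]
yaw -7.070690601727728 0.10526467594235815
tray yaw -9.863833064299435 dist to left/right wall outer [0.0408 0.0393 0.0444 0.0396] [0.0432 0.0447 0.0396 0.0444]
[[0.5906 0.191  0.0286 0.0046]
 [0.5339 0.1998 0.0232 0.0053]]
-41 [-0.2542  0.018   1.8942 -0.      1.2294  0.4614]
-41 [-0.2542  0.1171  1.969  -0.      1.0555  0.4614]
139 [-0.2542  0.018   1.8942 -0.      1.2294 -2.6802]
139 [-0.2542  0.1171  1.969  -0.      1.0555 -2.6802]
[-0.5484  0.2257  1.7971 -0.      1.1187 -0.6461] [-0.5484  0.2257  1.7971 -0.      1.1187  2.4955]
```

```bash
python3 - <<'E'
from h import *
R=Rz(np.deg2rad(-41)); q=(.4602,-.0402)
claw.move_gripper(.055,30)
manip.goto((*q,.09),R); manip.move_l((*q,.013),speed=.12)
claw.move_gripper(.0,30); w=manip.read_grip_width(); print("w",w,manip.read_grasp_force(),manip.read_time_s(),manip.read_ee_pos())
if abs(w-.028)<.003:
    manip.move_l((*q,.09),speed=.2); a=np.deg2rad(5.6); u=np.array([np.cos(a),np.sin(a),0]); v=np.array([-u[1],u[0],0])
    p=np.array([.4883,-.2083,0])-.012*v; R=Rz(a)
    manip.goto(p+[0,0,.09],R); manip.move_l(p+[0,0,.024],speed=.15)
    print("z",manip.move_l(p+[0,0,.011],speed=.02,threshold=2),manip.read_ee_pos(),manip.read_ft_force(),manip.read_time_s())
    S=shot("side");T=shot("top")
    cv2.imwrite("pics/pl.png",np.hstack([crop(S,200,250,246,310),crop(T,330,172,380,232)])[:,:,::-1])
E
```

```text
w 0.027545568693317986 29.974522590637207 4.1583 [ 0.4607 -0.0403  0.0138]
z True [ 0.4896 -0.2204  0.0164] [ 0.8918 -0.4783  2.5931] 6.825
```

```bash
python3 - <<'E'
from h import *
a=np.deg2rad(5.6); u=np.array([np.cos(a),np.sin(a),0]); v=np.array([-u[1],u[0],0])
p=manip.read_ee_pos(); p=np.array([.4883,-.2083,0])-.012*v+[0,0,p[2]+.0006]
manip.move_l(p,speed=.02); f0=np.array(manip.read_ft_force())
print(manip.move_l(p+.022*v,speed=.02,threshold=4)); e=np.array(manip.read_ee_pos())
print(e,"slid",(e-p)@v,np.array(manip.read_ft_force())-f0,manip.read_time_s())
manip.move_l(np.r_[e[:2],.0105],speed=.015,threshold=3);print(manip.read_ee_pos(),manip.read_ft_force())
S=shot("side");T=shot("top")
cv2.imwrite("pics/pl.png",np.hstack([crop(S,200,250,246,310),crop(T,330,172,380,232)])[:,:,::-1])
E
```

```text
True
[ 0.4883 -0.2091  0.0169] slid 0.011244890335874816 [ 0.9948 -2.5023  0.8854] 7.825
[ 0.4883 -0.2091  0.0164] [-2.0517  1.0108  7.6453]
```

View pics/pl.png

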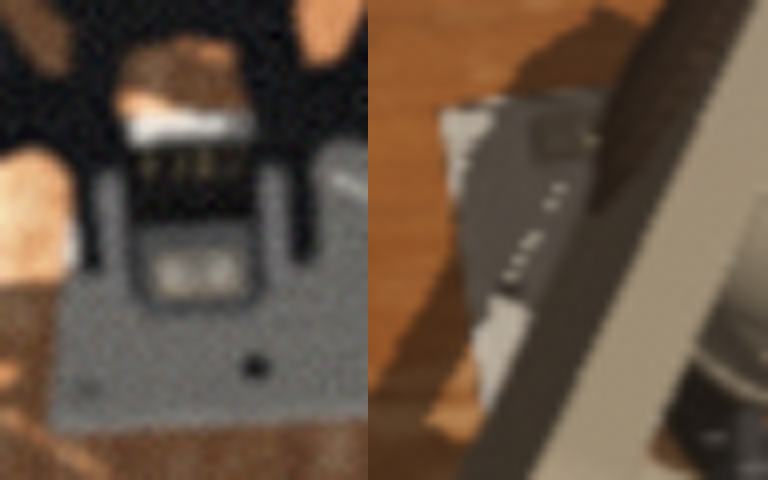

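The side crop shows the relay upright, pins up, between the fingers on the plate in front of the tab. The top view is hidden by the arm. I'll release the relay and fetch the clamp.

```bash
python3 - <<'E'
from h import *
e=np.array(manip.read_ee_pos())
claw.move_gripper(.042); manip.move_l(e+[0,0,.09],speed=.25)
def pose(p,yaw):
    c=[(abs(j[5]),Rz(y)) for y in(yaw,yaw+np.pi) for j in[manip.solve_ik(p,Rz(y))] if j is not None]; return min(c,key=lambda t:t[0])[1]
claw.move_gripper(.038)
q=np.array([.551,.1958,0]); R=pose(q+[0,0,.08],np.deg2rad(82.9))
manip.goto(q+[0,0,.09],R)
S=shot("side");T=shot("top")
cv2.imwrite("pics/rel.png",np.hstack([crop(S,200,250,246,310),crop(T,335,172,385,232)])[:,:,::-1])
print("hit",manip.move_l(q+[0,0,.0155],speed=.08,threshold=5),manip.read_ee_pos())
claw.move_gripper(0,40); print(manip.read_grip_width(),manip.read_grasp_force(),manip.read_time_s(),manip.read_ft_force())
E
```

```text
hit False [0.5513 0.1959 0.016 ]
0.023321828200039432 40.962653160095215 12.1167 [-2.163  -0.1389  6.5861]
```

View pics/rel.png

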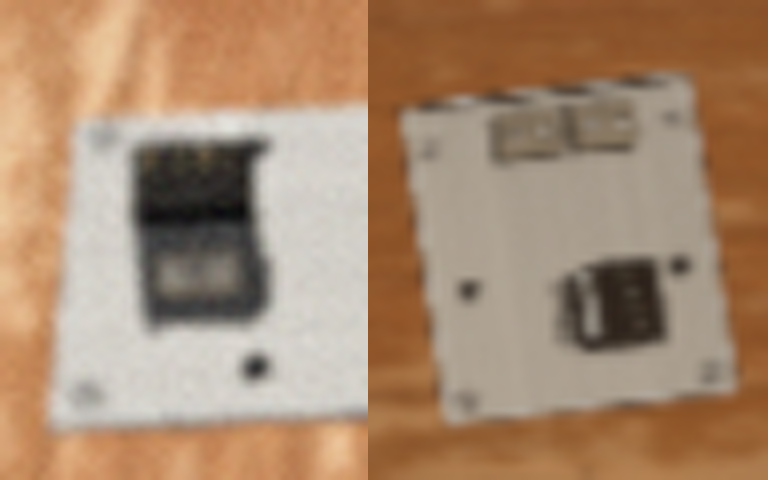

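The side crop shows the relay standing at about (200,235). The top crop shows it flush against the tab at (620,303), aligned with the plate. The shoulders are gripped, so I'll lift the clamp out and lay it down.

```bash
python3 - <<'E'
from h import *
e=np.array(manip.read_ee_pos()); R=manip.read_tool_rot()
manip.move_l(e+[0,0,.10],speed=.2); print(manip.read_grip_width(),manip.read_ft_force())
sgn=1 if R[1,1]>0 else -1
R2=Rz(np.deg2rad(95.6)) if sgn>0 else Rz(np.deg2rad(-84.4))
p=np.array([.53,.0,0]); manip.goto(p+[0,0,.09],R2); manip.move_l(p+[0,0,.024],speed=.15)
print(manip.move_l(p+[0,0,.009],speed=.02,threshold=2.5),manip.read_ee_pos(),manip.read_ft_force())
claw.move_gripper(.045); e=np.array(manip.read_ee_pos()); manip.move_l(e+[0,0,.08],speed=.2)
claw.move_gripper(.085)
manip.goto([.47,.25,.2],R2)
S=shot("side");T=shot("top"); print(proj(T,[.53,0,.024]),proj(S,[.53,0,.024]),manip.read_time_s())
cv2.imwrite("pics/lay.png",np.hstack([crop(T,252,168,304,238),crop(S,200,192,246,262)])[:,:,::-1])
E
```

```text
0.023183491469599783 [-1.6101 -0.0055 -1.77  ]
True [0.5301 0.0001 0.013 ] [-0.8006  0.8865  7.6875]
[[288.5054 195.3914]] [[253.2285 214.4447]] 17.275
```

View pics/lay.png

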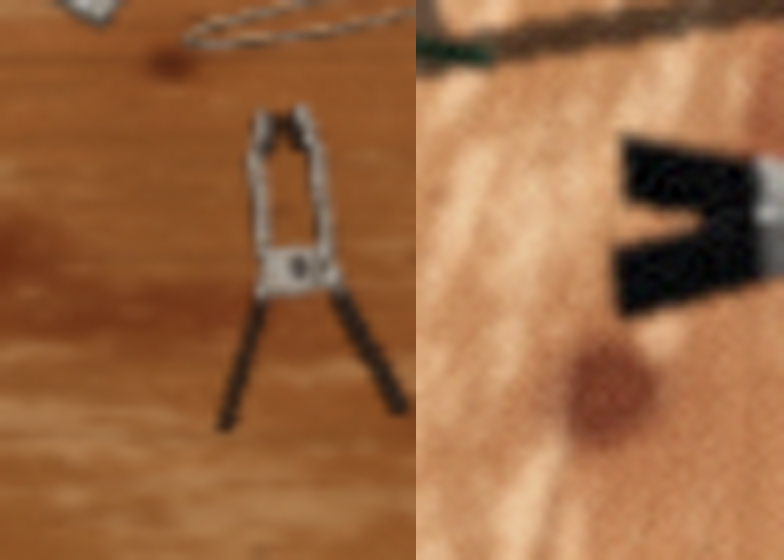

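The top crop (8x, offset 252,168) shows the clamp flat with its nose at (283,108), pivot at (297,270) and tails at (224,428) and (400,408). The side crop shows the handles spread to the left, the robot's side. Next I'll compute the grip point and squeeze.

```bash
python3 - <<'E'
from h import *
T=shot("top");P=plane(T,orig([[283,106],[312,420],[297,270]],252,168),.024);print(P)
d=(P[0]-P[1])[:2];L=np.linalg.norm(d);d/=L;print(L,np.degrees(np.arctan2(d[1],d[0])))
piv=P[1,:2]+d*51/107*L; print("piv",piv)
# nose tip/tails in the side view triangulated as height check
S=shot("side"); print(tri(T,orig([[224,428],[400,408]],252,168),S,orig([[625-416,170],[618-416,280]],200,192)))
E
```

```text
[[ 0.5701  0.0032  0.024 ]
 [ 0.463  -0.0038  0.024 ]
 [ 0.5138 -0.0001  0.024 ]]
0.10737391468081336 3.7400568619140238
piv [ 0.514  -0.0004]
[[ 0.4617  0.0254  0.0114  0.0004]
 [ 0.4672 -0.0345  0.0129  0.0002]]
```

```bash
python3 - <<'E'
from h import *
R2=Rz(np.deg2rad(95.6)) if manip.read_tool_rot()[1][1]>0 else Rz(np.deg2rad(-84.4))
p=np.array([.4841,-.0035,0])
manip.goto(p+[0,0,.09],R2); print(manip.move_l(p+[0,0,.012],speed=.1,threshold=6),manip.read_ee_pos())
claw.move_gripper(0,40); print(manip.read_grip_width(),manip.read_grasp_force(),manip.read_ft_force(),manip.read_ee_pos())
e=np.array(manip.read_ee_pos()); manip.move_l(e+[0,0,.06],speed=.15)
print(manip.read_grip_width(),manip.read_ee_pos(),manip.read_ft_force(),manip.read_time_s())
S=shot("side");T=shot("top")
c=proj(T,np.array(manip.read_ee_pos())+[.06,0,0])[0].astype(int);s=proj(S,np.array(manip.read_ee_pos())+[.04,0,0])[0].astype(int);print(c,s)
bt=(c[0]-25,c[1]-35,c[0]+25,c[1]+35);bs=(s[0]-24,s[1]-35,s[0]+24,s[1]+35);print(bt,bs)
cv2.imwrite("pics/sq.png",np.hstack([crop(T,*bt),crop(S,*bs)])[:,:,::-1])
E
```

```text
False [ 0.4845 -0.0035  0.0125]
0.020709732301847868 38.98027181625366 [-1.655  -0.3199 12.1033] [ 0.4851 -0.0037  0.0132]
0.02067927964390503 [ 0.4848 -0.0037  0.0726] [-0.2816 -0.1026 -1.3414] 20.5417
[290 187] [250 197]
(np.int64(265), np.int64(152), np.int64(315), np.int64(222)) (np.int64(226), np.int64(162), np.int64(274), np.int64(232))
```

View pics/sq.png

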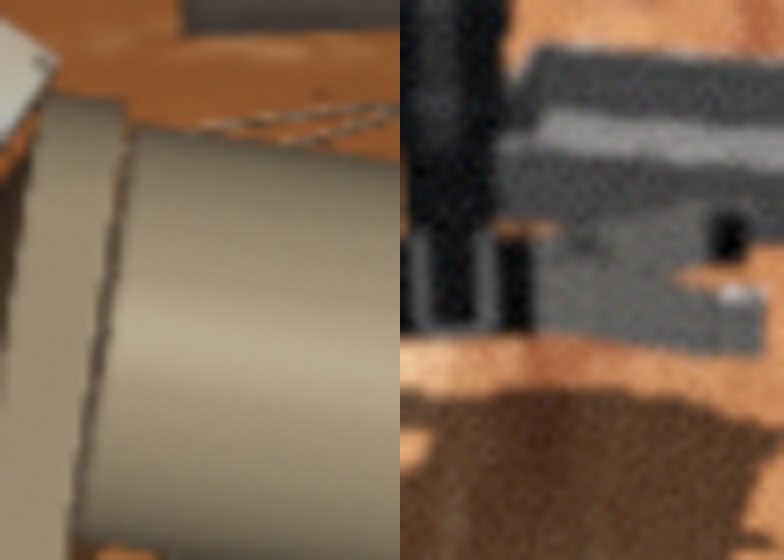

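The side crop shows the jaws fully open. The near jaw tip is at about px (271.6,203), and the black far pad is at about px (267,191.4). The arm hides the clamp in the top view. Next I'll compute the distance from the TCP to the pads.

```bash
python3 - <<'E'
from h import *
S=shot("side"); e=np.array(manip.read_ee_pos()); a=np.deg2rad(5.6); u=np.array([np.cos(a),np.sin(a),0]); v=np.array([-u[1],u[0],0])
def hit(px,off): # ray onto vertical plane at offset off (along v) from middle line
    c,r=ray(S,[px]); r=r[0]; s=(off-(c-e)@v)/(r@v); X=c+s*r; return (X-e)@u,X[2]
for nm,px,off in(("far pad L",(705/8-50+226,235/8+162),.020),("far pad R",(748/8-50+226,235/8+162),.020),("near tip",(271.6,202.8),-.027),("near tip bot",(271.4,206.5),-.027),("near tip top",(271.4,199),-.027)): print(nm,hit(px,off))
for x in(.067,.073,.079): print(x, proj(S,e+x*u+.02*v))
# lever pivot-end/handle boundary
E
```

```text
far pad L (np.float64(0.07285059442860702), np.float64(0.07254618390632006))
far pad R (np.float64(0.0853218893640321), np.float64(0.07197359449569718))
near tip (np.float64(0.08569749555567001), np.float64(0.06917915689219023))
near tip bot (np.float64(0.08532082172382709), np.float64(0.0596633261891279))
near tip top (np.float64(0.08519020064803666), np.float64(0.07887683666521061))
0.067 [[261.6021 191.6637]]
0.073 [[264.1902 191.5595]]
0.079 [[266.7766 191.4553]]
```

The far pad is centred 79.1 mm ahead of the TCP, which matches the nominal full-squeeze geometry. I'll move in with a contact guard.

```bash
python3 - <<'E'
from h import *
a=np.deg2rad(5.6); u=np.array([np.cos(a),np.sin(a),0]); v=np.array([-u[1],u[0],0]); R=Rz(np.deg2rad(95.6)) if manip.read_tool_rot()[1][1]>0 else Rz(np.deg2rad(-84.4))
t=np.array([.4883,-.2091,0])+.002*v-.079*u+[0,0,.021]
manip.goto(t-.08*u+[0,0,.06],R); manip.move_l(t-.08*u,speed=.15)
hit=manip.move_l(t,speed=.06,threshold=4); print(hit,manip.read_ee_pos(),t,manip.read_ft_force(),manip.read_grip_width(),manip.read_time_s())
S=shot("side");T=shot("top")
cv2.imwrite("pics/cl.png",np.hstack([crop(S,190,245,246,310),crop(T,340,172,384,237)])[:,:,::-1])
E
```

```text
False [ 0.4092 -0.2148  0.021 ] [ 0.4095 -0.2148  0.021 ] [ 0.1017  0.0388 -1.2575] 0.020804894084129808 23.7667
```

View pics/cl.png

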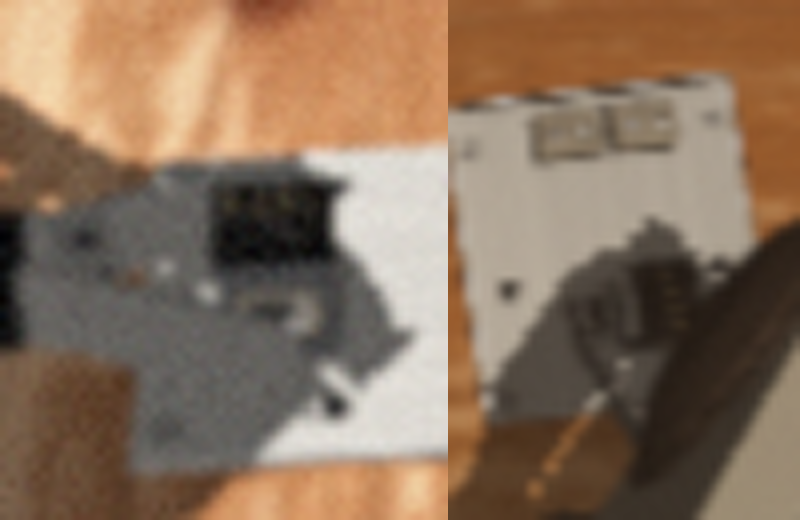

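The side crop shows the near jaw in front of the middle of the relay, with its tip at about (320,345). The relay at (270,220) is undisturbed, and no contact was felt. I'll release gradually.

```bash
python3 - <<'E'
from h import *
e=np.array(manip.read_ee_pos())
for w in np.arange(.023,.037,.0015):
    claw.move_gripper(w); print(round(manip.read_grip_width(),4),round(manip.read_grasp_force(),1),manip.read_ft_force())
claw.move_gripper(.055); manip.move_l(e+[0,0,.12],speed=.15); manip.goto([.42,.05,.25],manip.read_tool_rot()); print(manip.read_time_s())
S=shot("side");T=shot("top")
cv2.imwrite("pics/fin.png",np.hstack([crop(S,180,245,246,310)[:,:,:],crop(T,342,180,376,245)])[:,:,::-1])
E
```

```text
0.023 10.0 [ 0.5763 -0.5773 -1.1975]
0.0245 9.6 [ 0.0833 -0.086  -0.2345]
0.0259 9.3 [ 0.8884  0.8217 -0.5206]
0.0275 9.1 [-0.4916  0.5238 -1.4172]
0.0288 8.9 [ 0.6668 -0.3344 -0.6794]
0.0306 8.6 [-0.4585  0.154  -0.9467]
0.0323 8.4 [-0.1459  1.201  -0.6199]
0.0335 7.9 [ 0.4471  0.821  -1.7696]
0.0353 7.3 [ 0.7816  1.3262 -0.2644]
0.0366 0.4 [ 0.0433  0.4263 -0.6076]
28.4083
```

View pics/fin.png

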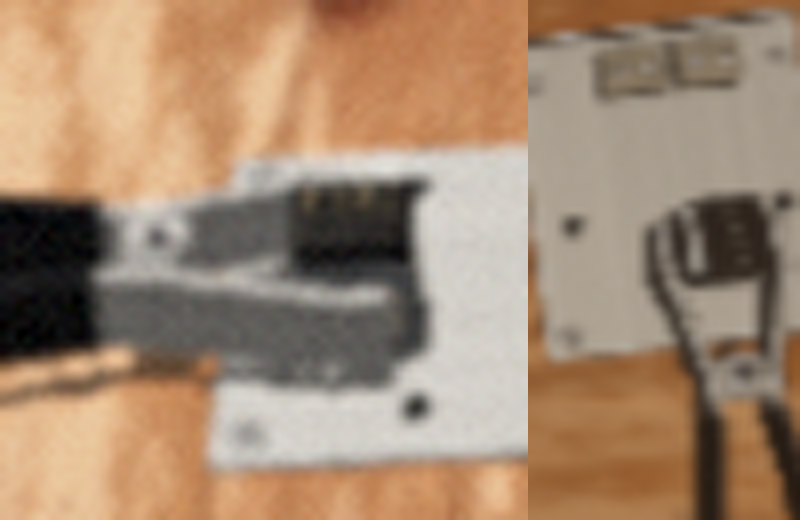

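The final view shows the clamp level, with its nose from the robot's side. The near jaw covers the middle of the relay, with the tip at about (390,330) and the relay spanning 295–415. The other jaw is on the back of the tab, and the gripper is clear.

```bash
python3 -c "
from cell import job; print(job.job_done())"
```

```text
the job is handed in; nothing more can be done
None
```

The relay stands pins up, flat against and centred on the tab's right-hand face, held there by the spring clamp with its nose from the robot's side; I handed the job in at about 28 s, and the judge's result was not shown.

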